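Load the take-up bobbin and hold the tension arm at its threading stop

TASK

Get the coil winder ready for threading: stand the empty black bobbin upright over the pin on the narrow raised seat of the bobbin stand and let go of it. Then take the tension arm by its upright steel pin, swing it round against its spring, counter-clockwise seen from above, all the way to its far stop, and keep it there: finish while still holding the arm at the stop so that I can thread it. Leave the bobbin seated, and do not disturb the steel weight, the tape roll or the screwdriver.

Things in the scene. Friction and masses are not known exactly. Their poses are not given: they have to be found in the camera images.
- bobbin: Loose empty bobbin of black plastic, about 60 g, standing upright on the bench: two round flanges 50 mm in diameter and 5 mm thick (heights 0 to 5 and 27 to 32 mm) on a hub 28 mm in diameter; 32 mm tall, with a 14 mm bore right through along its z axis. Origin: centre of the underside. Can be gripped across both flanges from above. Round about z.
- stand: Bobbin stand, fixed to the bench: grey base plate 90 x 90 x 12 mm, a 22 mm dark column and a flat round aluminium seat 32 mm in diameter, its top face 80 mm above the bench; from its middle a steel pin 8 mm in diameter with a tapered end rises 17 mm. Origin: centre of the underside of the base, on the pin's axis. Its place varies, left or right.
- seat (a point): Centre of the flat top face of the seat (80 mm above the bench), on the pin's axis. The seated bobbin's underside centre comes to here, with 3 mm of play around the pin.
- tensioner: Tension unit, fixed to the bench: grey base plate 130 x 100 x 12 mm (centre 12 mm along +x from the origin), hanger block, black pivot body 42 mm across up to 88 mm high, and two steel stop posts (8 mm thick, 100 mm high) 50 mm from the pivot axis. Origin: on the bench under the pivot axis. At joint value j the arm points (j - 0.55) rad from this x axis. Place (left or right) and yaw vary.
- pivot (a point): Point on the vertical pivot axis of the tension arm at the height of the arm's underside, 90 mm above the bench.
- tension_arm (a joint): Angle (rad) of the tension arm, a level aluminium bar 122 x 20 x 8 mm, top 98 mm above the bench, on a vertical pivot axis. 0: at rest on the first stop post, where its spring pushes it; grows counter-clockwise seen from above to 1.10, the far stop. Spring: 0.28 N m at rest, 0.67 N m at the far stop (6 N at the pin); the arm returns when let go.
- handle_pin (a point): Top centre of the upright steel pin on the end of the tension arm, to take it by: 14 mm in diameter, 45 mm tall above the bar (98 to 143 mm above the bench), its axis 110 mm from the pivot axis. A white guide roller hangs under it. It moves with the arm.
- weight: Bystander: loose steel laboratory weight, 38 mm in diameter, 44 mm tall with a small knob on top. Origin: centre of the underside.
- tape: Bystander: loose white tape roll lying flat, 68 mm outside diameter, 44 mm hole, 19 mm high. Origin: centre of the underside.
- driver: Bystander: loose screwdriver with an orange handle lying on the bench.
Things that resemble listed ones, but are neither listed nor needed, are in the scene too. Leave any orange or red look-alike of the bobbin alone.

How it is judged (in metres and radians):
On the way, in this order (a step that is already met when the one before it is completed fails the run):
1. the bobbin stands upright on the seat, over the pin, let go (distance between bobbin and seat below 0.007 m and angle between bobbin's own z axis and vertical below 0.1 rad and contact force between bobbin and the fingers below 0.1 N and linear speed of bobbin below 0.02 m/s), for 0.2 s.
2. the tension arm is swung to its far stop (value of joint tension_arm above 1.03 rad), for 0.2 s.
At the end, for the whole second after the job is handed in: The bobbin stands still and upright on the seat (underside centre within 7 mm of the seat's centre, tilt under 0.1 rad), not touched by the robot, and the fingers hold the tension arm (over 2 N) at its far stop (joint over 1.03 of 1.10 rad) through the last second (distance between bobbin and seat below 0.007 m and angle between bobbin's own z axis and vertical below 0.1 rad and linear speed of bobbin below 0.02 m/s and contact force between bobbin and the arm below 0.1 N and contact force between bobbin and stand above 0.1 N and value of joint tension_arm above 1.03 rad and contact force between tensioner and the fingers above 2 N); the arm keeps its last pose, push and grip.
It fails at once if the steel weight, tape roll or screwdriver is moved more than 30 mm (distance of any of weight, tape, driver from where it was at the start of the episode above 0.03 m).
It also fails if it takes over 51 s, if anything falls off the work surface, if the arm or the gripper's body presses on something with over 40 N, if the wrist force passes 120 N, or if a joint passes its speed limit or range.

ROBOT

A 6-joint arm with a two-finger parallel gripper is mounted at the origin on the work surface. World frame = base frame: x ahead of the robot, y to its left, z up, the work surface at z = 0. Lengths are in mm, angles in rad, forces in N, time in s.
With the tool pointing down it reaches from about 325 to 775 mm from the base axis. Payload 9.3 kg.
Tool frame: the origin (TCP) lies midway between the tips of the shut fingers; the grasp point (between the pads) lies 19 mm behind it; z points along the fingers, y is the line along which they close (so a half turn about z gives the same grasp; the last joint's range is limited). The gripper opens to 85 mm and grips with 20 to 120 N. Pads are 22 mm wide; open, the fingers measure 114 mm over their backs; the gripper's body (76 mm by 85 mm) begins 54 mm behind the grasp point. The pads swing forward as they close: fully open they stand 13 mm farther back than shut.
Start: joints at [-1.474, 0.259, 0.021, 1.334, 0, 1.418], TCP at [135.959, -532.928, 231.279] pointing down, gripper open.
Joint ranges: [-3.04, 3.04], [-0.91, 1.82], [-1.04, 1.36], [-1.92, 1.95], [-1.52, 1.45], [-3.14, 3.14]. Speed limits (rad/s): [2.22, 2.22, 2.79, 3.14, 3.14, 3.14].

INTERFACE

Orientations are given as a rotation vector (axis times angle).
In Python, from workcell import manip gives the robot as it stands.
- The arm moves only by the tool carry_out, never from a script. Its argument "motion" is a list of rows, each a list of 2 entries, a list of its own where there are three numbers: the shift along the tool's x, y, z in units of 30 cm (1.0 is 30 cm), then the turn, a rotation vector about the tool's x, y, z in units of 180 degrees (1.0 is 180 degrees). In form: [[[tx, ty, tz], [rx, ry, rz]], ...]. A call has 1 to 20 rows; each row is the pose to reach, as a shift and turn from the pose commanded when the call began, along the tool's axes at that moment, turning the shorter way round; what a row does not reach only later rows make up. A row lasts 1/10 s, in which the tool goes at most 50 mm and 8.59 degrees, less where a joint would pass 70% of its speed; a pose out of reach is approached as far as the arm can. A call with a number of a shift or a turn outside -1 to 1 is refused whole. A call with a gripper value outside its range is refused whole. "fingers" is the gripper's target within -1 to 1 (shut at 1, half-way at 0, fully open at -1), set as the call begins (left out, the last holds). The fingers move at their own pace and stop on an object; "grip_force" is the grip in N (left out, the last holds). Time passes only in rows, so rows that repeat a pose let the fingers close. It gives the time, the measured TCP pose, the force, the opening and the grip force at its end, in the units of the state.
- manip.sense(): the state, without advancing time (a new reading comes with each control period).
- manip.get_image(name): name is "scene" or "top" or "wrist"; returns the picture (400x640x3 uint8, blue, green, red); there is no depth.
- manip.camera_params(name): a dict with "fx", "fy", "cx", "cy" (pixels), "R" (3x3) and "t" (3): a world point X has camera coordinates R X + t; the wrist camera has in their place "T_tool_cam" (4x4, takes a point from camera to tool coordinates, whose origin is the TCP and whose axes are the flange's). Camera axes: x right, y down, z forward; pixel columns grow to the right and rows downward; lengths in mm; the calibration is good to about 2 mm. The wrist camera is an equidistant fisheye: a pixel r from the principal point sees the ray r / f radians off the axis. A picture is of the moment at which its call begins: read the wrist's pose just before it. camera_params takes no time and is no camera call.
- manip.hand_in(): hands the job in; it is judged then, once.
The state is a dict: "clock": time; "joint_positions": joint angles; "dq": joint speeds; "joint_efforts": joint torques, N m; "tcp_pos": TCP position; "eef_rot": TCP orientation; "ft_force": force on the tool from outside, world axes, zero at the start; "ft_torque": the same for the moment, N m; "opening": opening from 0.0 (shut) to 1.0 (fully open); "gripper_force": force on a finger pad.
Only numpy, scipy, OpenCV 4.12 (cv2) and the standard library are available. Lean on these libraries where they do the work, as an engineer would, in place of code of your own. Each camera call takes 0.05 s, during which the arm holds its last target. There are 200 camera calls.

## Working session

There is one attempt and no reset: what is moved stays moved. The work goes in short steps, Python scripts to look and compute and a tool call to move; the robot and the scene stay as the last step left them, time stands still between calls to the robot, and variables do not carry over. Pictures are saved under pics/ and viewed, at most 10 in all, crops included, and the job is handed in when it is done.

Besides the shell and the picture viewer there is one more tool, called after "Call:" by a JSON object that holds its "api" and its "payload". carry_out: Moves the arm, as the interface text tells. Shifts and turns lie within -1 to 1; 1 stands for 30 cm of shift or 180 degrees of turn. Its arguments: {"type":"object","properties":{"motion":{"type":"array","items":{"type":"array"}},"fingers":{"type":"number"},"grip_force":{"type":"number"}},"required":["motion"]}

```bash
mkdir -p pics; python3 - <<'E'
from workcell import manip
import cv2,numpy as np
np.set_printoptions(precision=4,suppress=True)
for n in("top","scene"):
    cv2.imwrite(f"pics/{n}0.png",manip.get_image(n))
    print(n,manip.camera_params(n))
print(manip.camera_params("wrist")); print(manip.sense())
E
```

```text
top {'fx': 458.3423528580145, 'fy': 458.3423528580145, 'cx': 317.84466226183736, 'cy': 202.46768235844402, 'R': array([[-0.0745, -0.9972, -0.0048],
       [-0.9766,  0.0739, -0.2021],
       [ 0.2019, -0.0104, -0.9794]]), 't': array([ 14.9199, 512.5624, 886.8142])}
scene {'fx': 481.9782453261303, 'fy': 481.9782453261303, 'cx': 318.79628809318734, 'cy': 199.30121865656466, 'R': array([[-0.5572,  0.8301, -0.0209],
       [ 0.5408,  0.3437, -0.7678],
       [-0.6302, -0.439 , -0.6404]]), 't': array([ 310.5642, -178.1368, 1476.8704])}
{'fx': 309.70691628693146, 'fy': 309.70691628693146, 'cx': 322.9287836854992, 'cy': 193.1109235973683, 'T_tool_cam': array([[   0.0003,   -0.9572,   -0.2893,   74.5885],
       [   1.    ,    0.0003,    0.0002,   -0.021 ],
       [  -0.0001,   -0.2893,    0.9572, -142.8091],
       [   0.    ,    0.    ,    0.    ,    1.    ]])}
{'clock': 0.1, 'joint_positions': array([-1.4736,  0.2592,  0.0208,  1.3337,  0.    ,  1.4182]), 'dq': array([ 0.0002,  0.0002,  0.0018, -0.0006,  0.0015,  0.0005]), 'joint_efforts': array([  0.004 , -55.6696,  34.507 ,   0.0117,  -0.0001,   0.    ]), 'tcp_pos': array([ 135.9436, -532.6979,  230.7148]), 'eef_rot': array([-3.116 , -0.3912, -0.0001]), 'ft_force': array([-0.6969,  0.6722,  0.2365]), 'ft_torque': array([-0.012 , -0.0077, -0.0083]), 'gripper_force': 0.0, 'opening': 0.9957792040769872}
```

View pics/top0.png

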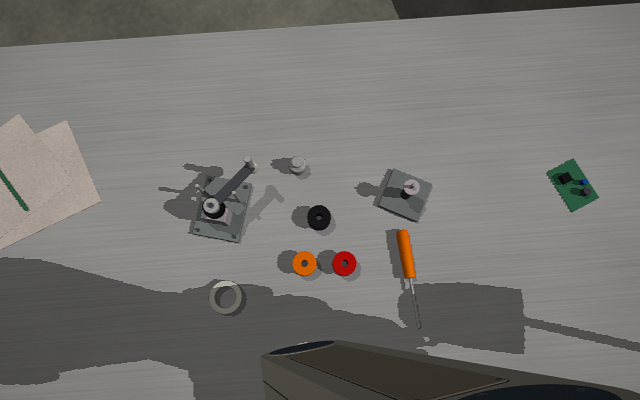

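View pics/scene0.png

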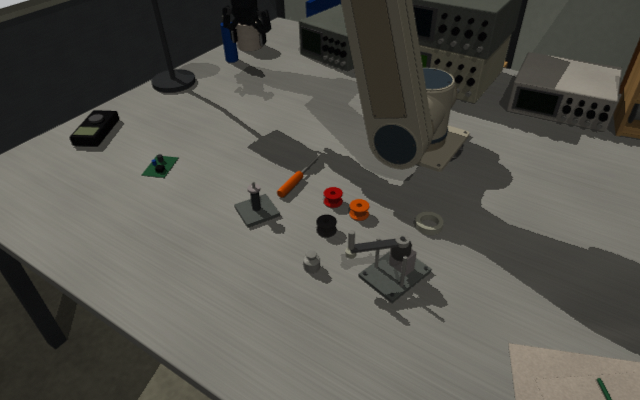

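Top view: black bobbin at (319,217). The candidates for it are black (319,217), orange (304,263) and red (344,263), and I choose the black one. The stand is at (405,193) with its seat near (411,187). The tensioner pivot is at (213,206) and its handle pin at (250,162). The bystanders are the weight (298,165), the tape (226,297) and the driver (405,255). Next is a close crop plus measurement.

```bash
cat > h.py <<'E'
from workcell import manip
import cv2,numpy as np
from scipy.spatial.transform import Rotation as Rot
np.set_printoptions(precision=3,suppress=True)
def ray(n,u,v):
    c=manip.camera_params(n);R=np.array(c["R"]);t=np.array(c["t"])
    return -R.T@t, R.T@np.array([(u-c["cx"])/c["fx"],(v-c["cy"])/c["fy"],1])
def onz(n,u,v,z):
    o,d=ray(n,u,v);return o+d*(z-o[2])/d[2]
def proj(n,X):
    c=manip.camera_params(n);p=np.array(c["R"])@X+c["t"];return np.array([c["cx"]+c["fx"]*p[0]/p[2],c["cy"]+c["fy"]*p[1]/p[2]])
E
python3 - <<'E'
from h import *
im=cv2.imread("pics/top0.png")
g=im.max(2); m=(g<45).astype(np.uint8)
sub=np.zeros_like(m);sub[200:235,300:338]=m[200:235,300:338]
cs,_=cv2.findContours(sub,0,2)
c=max(cs,key=cv2.contourArea);print(cv2.minEnclosingCircle(c),cv2.boundingRect(c))
a=cv2.resize(im[145:250,185:345],None,fx=5,fy=5,interpolation=2)
cv2.imwrite("pics/c1.png",a)
b=cv2.resize(im[160:230,360:440],None,fx=7,fy=7,interpolation=2)
cv2.imwrite("pics/c2.png",b)
for p,z in(((319,217),32),((411,187),85),((213,206),98),((250,160),143),((298,162),48)):print(p,onz("top",*p,z))
E
```

```text
((318.1185607910156, 217.180419921875), 12.516701698303223) (307, 205, 24, 25)
(319, 217) [485.464 -23.874  32.   ]
(411, 187) [ 522.844 -210.243   85.   ]
(213, 206) [511.236 180.946  98.   ]
(250, 160) [584.699  98.807 143.   ]
(298, 162) [602.706  11.441  48.   ]
```

View pics/c1.png

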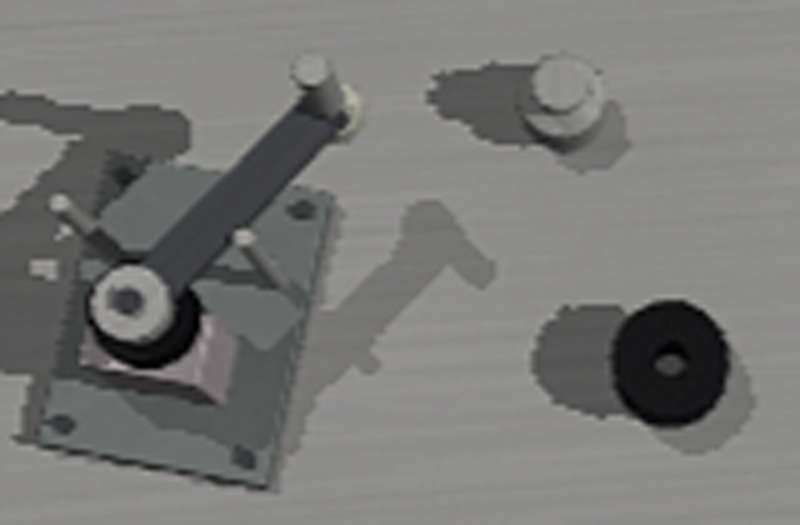

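View pics/c2.png

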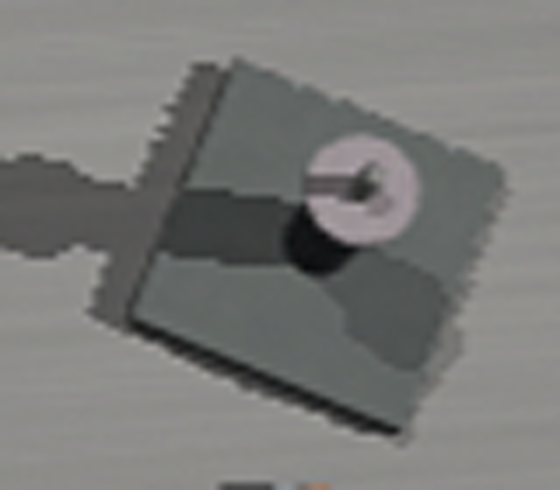

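The crops show the black bobbin with its bore at about (319,217), the seat disc centred at (411.1,186.5) with the pin, the pivot cap at (210.5,204.9) and the handle pin top at (246.7,158.7). I'll refine these and check them against the scene view.

```bash
python3 - <<'E'
from h import *
P={}
for n,p,z in(("bob",(318.6,217),32),("seat",(411.1,186.5),80),("piv",(210.5,204.9),104),("pin",(246.7,158.7),143)):
    X=onz("top",*p,z);P[n]=X
    print(n,X,"scene px",proj("scene",X))
d=P["pin"]-P["piv"];print(np.hypot(*d[:2]),np.arctan2(d[1],d[0]))
im=cv2.imread("pics/scene0.png")
# bobbin top in the scene: dark mask
m=np.zeros(im.shape[:2],np.uint8);m[205:245,308:345]=(im.max(2)<45)[205:245,308:345]
c=max(cv2.findContours(m,0,2)[0],key=cv2.contourArea);print(cv2.boundingRect(c))
print("bobbin z16 scene",proj("scene",P["bob"]-[0,0,16]))
a=cv2.resize(im[170:290,230:440],None,fx=3.8,fy=3.8,interpolation=2)
for n in P:
    u=(proj("scene",P[n])-[230,170]+.5)*3.8
    cv2.drawMarker(a,tuple(int(x) for x in u),(0,255,0),0,12,1)
cv2.imwrite("pics/c3.png",a)
s=manip.sense();R=Rot.from_rotvec(s["eef_rot"]).as_matrix();print(R)
print((R.T@(np.array([P["bob"][0],P["bob"][1],120])-s["tcp_pos"]))/300)
E
```

```text
bob [485.527 -23.044  32.   ] scene px [327.207 220.872]
seat [ 524.979 -211.668   80.   ] scene px [254.147 187.776]
piv [512.477 184.375 104.   ] scene px [403.051 238.821]
pin [587.723 104.903 143.   ] scene px [352.232 232.111]
109.44210139935132 -0.8127088341405543
(317, 215, 20, 23)
bobbin z16 scene [327.271 225.74 ]
[[ 0.969  0.247 -0.   ]
 [ 0.247 -0.969  0.001]
 [ 0.    -0.001 -1.   ]]
[ 1.549 -1.358  0.371]
```

View pics/c3.png

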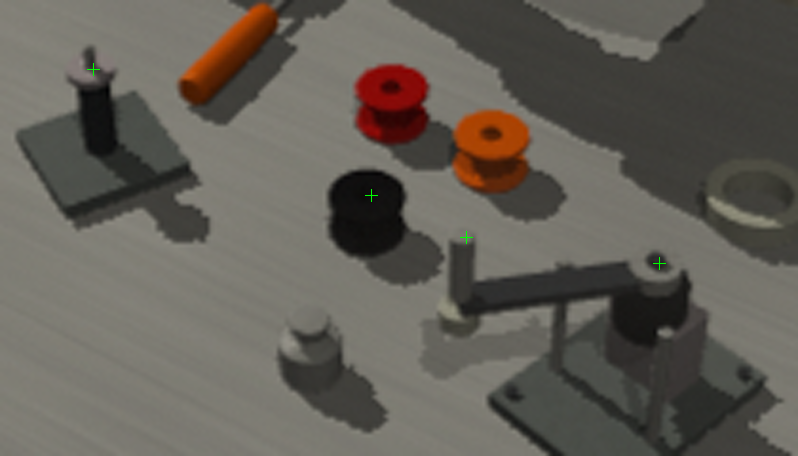

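The two views agree within about 1 px, and the pivot-to-pin distance is 109.4 mm against the given 110. Moving now.

Call:
{"api": "carry_out", "payload": {"motion": [[[0.8, -0.7, 0.1], [0, 0, 0]], [[0.8, -0.7, 0.1], [0, 0, 0]], [[0.8, -0.7, 0.1], [0, 0, 0]], [[0.8, -0.7, 0.1], [0, 0, 0]], [[0.8, -0.7, 0.1], [0, 0, 0]], [[0.8, -0.7, 0.1], [0, 0, 0]], [[0.8, -0.7, 0.1], [0, 0, 0]], [[0.8, -0.7, 0.1], [0, 0, 0]], [[0.8, -0.7, 0.1], [0, 0, 0]], [[0.8, -0.7, 0.1], [0, 0, 0]]], "fingers": -1}}

```text
clock: 1.1
tcp_pos: [316.3, -270.8, 201.3]
eef_rot: [3.117, 0.39, -0.0]
ft_force: [-0.6, -0.1, 0.2]
opening: 0.999
gripper_force: 0.0
```

Call:
{"api": "carry_out", "payload": {"motion": [[[0.75, -0.66, 0.2], [0, 0, 0]], [[0.75, -0.66, 0.2], [0, 0, 0]], [[0.75, -0.66, 0.2], [0, 0, 0]], [[0.75, -0.66, 0.2], [0, 0, 0]], [[0.75, -0.66, 0.2], [0, 0, 0]], [[0.75, -0.66, 0.2], [0, 0, 0]], [[0.75, -0.66, 0.2], [0, 0, 0]], [[0.75, -0.66, 0.2], [0, 0, 0]], [[0.75, -0.66, 0.2], [0, 0, 0]], [[0.75, -0.66, 0.2], [0, 0, 0]], [[0.75, -0.66, 0.2], [0, 0, 0]], [[0.75, -0.66, 0.2], [0, 0, 0]]]}}

```text
clock: 2.3
tcp_pos: [485.5, -23.6, 141.6]
eef_rot: [3.117, 0.389, 0.001]
ft_force: [0.5, 0.1, 0.3]
opening: 1.002
gripper_force: 0.0
```

```bash
cat >> h.py <<'E'
def go(x,y,z):
    s=manip.sense();R=Rot.from_rotvec(s["eef_rot"]).as_matrix()
    print("t",s["clock"],"tcp",s["tcp_pos"],"yaw",np.arctan2(R[1,0],R[0,0]),"q",s["joint_positions"],"F",s["ft_force"],"op",s["opening"],s["gripper_force"])
    print("shift",R.T@(np.array([x,y,z])-s["tcp_pos"])/300)
def wristray(u,v):
    s=manip.sense();c=manip.camera_params("wrist");R=Rot.from_rotvec(s["eef_rot"]).as_matrix();T=np.array(c["T_tool_cam"])
    a=np.array([u-c["cx"],v-c["cy"]])/c["fx"];r=np.hypot(*a)
    d=np.r_[np.sin(r)*a/max(r,1e-9),np.cos(r)]
    return s["tcp_pos"]+R@T[:3,3],R@T[:3,:3]@d
def wonz(u,v,z):
    o,d=wristray(u,v);return o+d*(z-o[2])/d[2]
E
python3 - <<'E'
from h import *
go(485.5,-23,1)
im=manip.get_image("wrist");cv2.imwrite("pics/w1.png",im)
m=(im.max(2)<45).astype(np.uint8)
for c in cv2.findContours(m,0,2)[0]:
    if cv2.contourArea(c)>300:
        (u,v),r=cv2.minEnclosingCircle(c);print(u,v,r,cv2.boundingRect(c),wonz(u,v,32))
E
```

```text
t 2.3 tcp [485.482 -23.608 141.64 ] yaw 0.2480427112553251 q [-0.221  0.196 -0.298  1.076 -0.     2.672] F [0.527 0.148 0.329] op 1.0017079155516309 0.0
shift [ 0.    -0.002  0.469]
323.0 397.5 266.00433349609375 (57, 266, 533, 134) [213.503 -92.643  32.   ]
518.0784912109375 200.45040893554688 17.92726707458496 (501, 186, 36, 31) [ 524.312 -213.765   32.   ]
95.55882263183594 121.99579620361328 26.583904266357422 (76, 98, 42, 44) [499.768 211.316  32.   ]
```

View pics/w1.png

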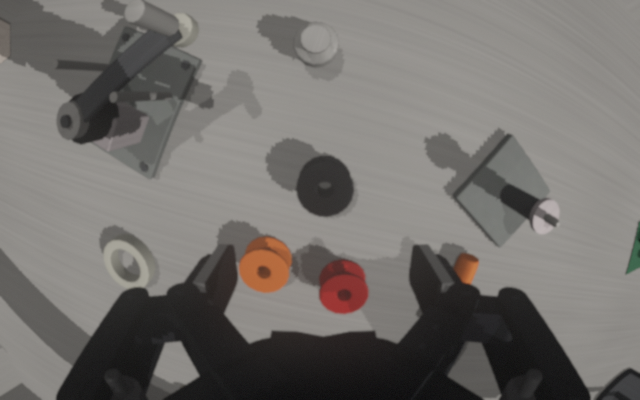

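The wrist picture shows the black bobbin at (325,186) between the open fingers, clear of the orange (265,265) and red (344,287) ones. The stand's seat is at (544,216) and the handle pin at about (136,10). I'll check these rays quickly, then descend.

```bash
python3 - <<'E'
from h import *
print(wonz(325,183.5,32),wonz(325,185.5,32),wonz(544.5,216,80))
E
```

```text
[492.599 -23.46   32.   ] [490.903 -23.894  32.   ] [ 525.054 -210.738   80.   ]
```

Call:
{"api": "carry_out", "payload": {"motion": [[[0, 0, 0.1], [0, 0, 0]], [[0, 0, 0.2], [0, 0, 0]], [[0, 0, 0.28], [0, 0, 0]], [[0, 0, 0.28], [0, 0, 0]]]}}

```text
clock: 2.75
tcp_pos: [483.8, -22.5, 55.0]
eef_rot: [-3.116, -0.391, 0.007]
ft_force: [-0.2, 1.2, 0.7]
opening: 0.999
gripper_force: 0.0
```

```bash
python3 - <<'E'
from h import *
go(485.5,-23,1)
im=manip.get_image("wrist");cv2.imwrite("pics/w2.png",im)
cv2.imwrite("pics/w2c.png",cv2.resize(im[120:320,200:450],None,fx=3,fy=3,interpolation=2))
for n,px in(("bob",(318.5,217.1)),):
    pass
E
```

```text
t 2.75 tcp [483.763 -22.502  54.966] yaw 0.24940508103665227 q [-0.22   0.275 -0.44   0.861 -0.     2.672] F [-0.213  1.194  0.684] op 0.9986977668531144 0.0
shift [0.006 0.003 0.18 ]
```

View pics/w2c.png

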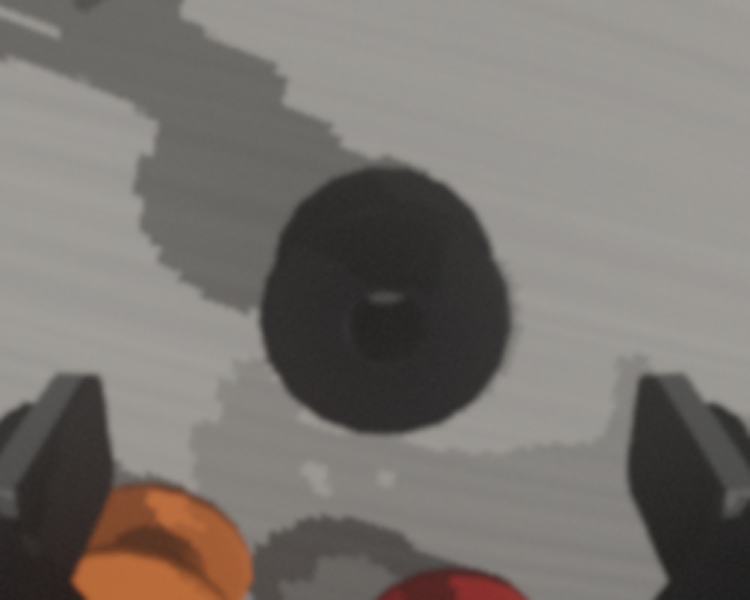

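The bobbin's bore is at crop (386,325), which is image (328.7,228.3).

```bash
python3 - <<'E'
from h import *
X=wonz(328.5,227.8,32);print(X)
# combined: top+scene+wrist
print(proj("top",X),proj("scene",X))
go(X[0],X[1],1)
E
```

```text
[488.156 -25.187  32.   ]
[319.532 215.682] [325.864 221.17 ]
t 2.8 tcp [484.807 -22.678  56.674] yaw 0.24944512256064472 q [-0.22   0.273 -0.437  0.863 -0.     2.672] F [ 1.242 -0.172  0.681] op 1.001088132870036 0.0
shift [0.009 0.011 0.186]
```

Call:
{"api": "carry_out", "payload": {"motion": [[[0.008, 0.007, 0.06], [0, 0, 0]], [[0.008, 0.007, 0.12], [0, 0, 0]], [[0.008, 0.007, 0.16], [0, 0, 0]], [[0.008, 0.007, 0.185], [0, 0, 0]], [[0.008, 0.007, 0.185], [0, 0, 0]], [[0.008, 0.007, 0.185], [0, 0, 0]]]}}

```text
clock: 3.4
tcp_pos: [489.1, -24.2, 2.7]
eef_rot: [3.117, 0.391, 0.002]
ft_force: [0.3, -0.0, -0.3]
opening: 1.001
gripper_force: 0.0
```

Call:
{"api": "carry_out", "payload": {"motion": [[[0, 0, 0], [0, 0, 0]], [[0, 0, 0], [0, 0, 0]], [[0, 0, 0], [0, 0, 0]], [[0, 0, 0], [0, 0, 0]], [[0, 0, 0], [0, 0, 0]], [[0, 0, 0], [0, 0, 0]], [[0, 0, 0], [0, 0, 0]], [[0, 0, 0], [0, 0, 0]], [[0, 0, 0], [0, 0, 0]], [[0, 0, 0], [0, 0, 0]]], "fingers": 1, "grip_force": 30}}

```text
clock: 4.4
tcp_pos: [488.9, -24.2, 2.7]
eef_rot: [3.117, 0.391, 0.002]
ft_force: [-1.6, 1.0, 8.4]
opening: 0.565
gripper_force: 29.5
```

Gripped: the opening matches about 48 to 50 mm. Lifting.

Call:
{"api": "carry_out", "payload": {"motion": [[[0, 0, -0.05], [0, 0, 0]], [[0, 0, -0.15], [0, 0, 0]], [[0, 0, -0.25], [0, 0, 0]], [[0, 0, -0.35], [0, 0, 0]], [[0, 0, -0.4], [0, 0, 0]], [[0, 0, -0.4], [0, 0, 0]], [[0, 0, -0.4], [0, 0, 0]]]}}

```text
clock: 5.1
tcp_pos: [488.3, -24.0, 121.4]
eef_rot: [-3.117, -0.391, -0.0]
ft_force: [0.2, 0.2, -1.4]
opening: 0.563
gripper_force: 31.1
```

```bash
python3 - <<'E'
from h import *
go(525,-211.2,118)
im=manip.get_image("wrist");cv2.imwrite("pics/w3.png",im)
im2=manip.get_image("top");cv2.imwrite("pics/t3.png",im2)
a=cv2.resize(im[150:350,225:425],None,fx=2,fy=2,interpolation=2)
b=cv2.resize(im2[120:240,260:380],(400,400),interpolation=2)
cv2.imwrite("pics/c4.png",np.hstack([a,b]))
E
```

```text
t 5.1 tcp [488.325 -24.024 121.389] yaw 0.2497889390061 q [-0.221  0.216 -0.327  1.028  0.     2.671] F [ 0.186  0.228 -1.361] op 0.5628011545754367 31.134407054632902
shift [-0.036  0.635  0.011]
```

View pics/c4.png

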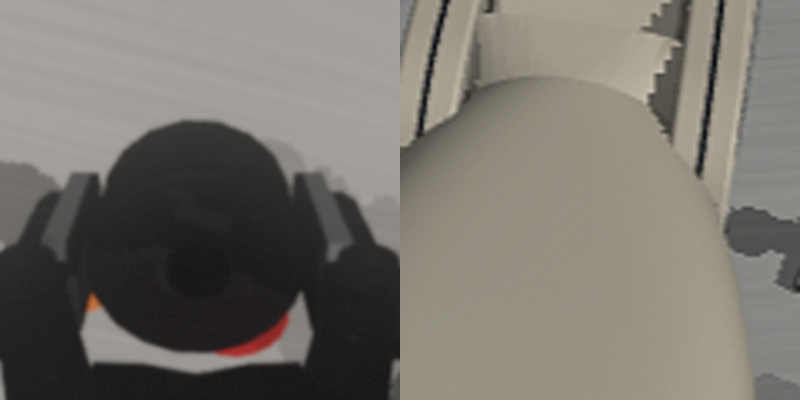

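The bobbin is held level with its bore at (324,285.5) in the wrist image. The arm hides it from the top camera.

```bash
python3 - <<'E'
from h import *
s=manip.sense();R=Rot.from_rotvec(s["eef_rot"]).as_matrix()
for v in (284.5,285.5,286.5):
    X=wonz(324,v,s["tcp_pos"][2]+29.3);print(X,R.T@(X-s["tcp_pos"]))
off=R@np.array([(R.T@(wonz(324,285.5,s["tcp_pos"][2]+29.3)-s["tcp_pos"]))[0],0,0])
go(525-off[0],-211.2-off[1],121)
E
```

```text
[486.861 -24.722 149.93 ] [ -1.187   0.477 -29.298]
[486.346 -24.855 149.93 ] [ -1.719   0.478 -29.298]
[485.829 -24.988 149.93 ] [ -2.253   0.48  -29.297]
t 5.2 tcp [487.84  -23.954 120.63 ] yaw 0.2497756383487488 q [-0.221  0.217 -0.328  1.028 -0.     2.671] F [-0.43   0.877 -1.901] op 0.5614189039582645 31.134257689118385
shift [-0.029  0.635 -0.002]
```

Call:
{"api": "carry_out", "payload": {"motion": [[[-0.03, 0.1, 0], [0, 0, 0]], [[-0.03, 0.2, 0], [0, 0, 0]], [[-0.03, 0.3, 0], [0, 0, 0]], [[-0.03, 0.4, 0], [0, 0, 0]], [[-0.03, 0.5, 0], [0, 0, 0]], [[-0.03, 0.6, 0], [0, 0, 0]], [[-0.03, 0.634, 0], [0, 0, 0]], [[-0.03, 0.634, 0], [0, 0, 0]], [[-0.03, 0.634, 0], [0, 0, 0]], [[-0.03, 0.634, 0], [0, 0, 0]]]}}

```text
clock: 6.2
tcp_pos: [526.4, -209.3, 121.6]
eef_rot: [-3.116, -0.393, 0.001]
ft_force: [-1.1, 0.0, -0.8]
opening: 0.566
gripper_force: 31.2
```

```bash
python3 - <<'E'
from h import *
go(526.7,-210.8,83)
im=manip.get_image("scene");cv2.imwrite("pics/s4.png",im)
im2=manip.get_image("top")
a=cv2.resize(im[140:220,215:295],(400,400),interpolation=2)
b=cv2.resize(im2[140:240,360:460],(400,400),interpolation=2)
cv2.imwrite("pics/c5.png",np.hstack([a,b]))
E
```

```text
t 6.2 tcp [ 526.395 -209.322  121.556] yaw 0.2507438724499028 q [-0.527  0.34  -0.148  1.084  0.     2.364] F [-1.139  0.025 -0.804] op 0.5658736401548123 31.18714375421405
shift [-0.     0.005  0.129]
```

View pics/c5.png

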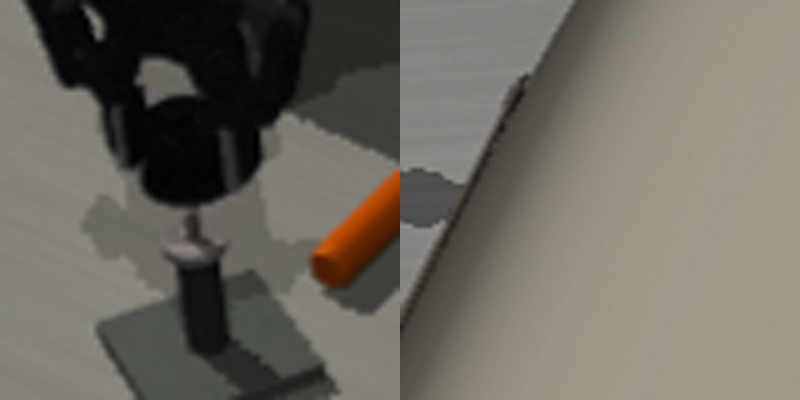

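The scene crop shows the bobbin held upright about 20 mm above the pin, with its centre at crop x≈190, in line with the pin at 192. Lowering in steps and watching the force.

Call:
{"api": "carry_out", "payload": {"motion": [[[0, 0.003, 0.03], [0, 0, 0]], [[0, 0.003, 0.05], [0, 0, 0]], [[0, 0.003, 0.065], [0, 0, 0]], [[0, 0.003, 0.08], [0, 0, 0]], [[0, 0.003, 0.095], [0, 0, 0]], [[0, 0.003, 0.095], [0, 0, 0]]]}}

```text
clock: 6.9
tcp_pos: [526.7, -211.3, 92.5]
eef_rot: [-3.116, -0.391, 0.001]
ft_force: [-0.1, 0.2, -0.1]
opening: 0.573
gripper_force: 31.2
```

The underside is about 7 mm below the pin tip with no force, so the pin is in the bore.

Call:
{"api": "carry_out", "payload": {"motion": [[[0, 0, 0.01], [0, 0, 0]], [[0, 0, 0.02], [0, 0, 0]], [[0, 0, 0.03], [0, 0, 0]], [[0, 0, 0.03], [0, 0, 0]], [[0, 0, 0.03], [0, 0, 0]]]}}

```text
clock: 7.4
tcp_pos: [527.0, -211.5, 84.3]
eef_rot: [-3.117, -0.391, 0.0]
ft_force: [-0.3, 0.3, -0.8]
opening: 0.564
gripper_force: 31.2
```

Call:
{"api": "carry_out", "payload": {"motion": [[[0, 0, 0.004], [0, 0, 0]], [[0, 0, 0.004], [0, 0, 0]], [[0, 0, 0.004], [0, 0, 0]]]}}

```text
clock: 7.7
tcp_pos: [527.1, -211.5, 83.1]
eef_rot: [3.117, 0.391, 0.0]
ft_force: [0.7, 0.7, -0.1]
opening: 0.564
gripper_force: 31.2
```

Call:
{"api": "carry_out", "payload": {"motion": [[[0, 0, 0], [0, 0, 0]], [[0, 0, 0], [0, 0, 0]], [[0, 0, 0], [0, 0, 0]], [[0, 0, 0], [0, 0, 0]], [[0, 0, 0], [0, 0, 0]], [[0, 0, 0], [0, 0, 0]], [[0, 0, 0], [0, 0, 0]], [[0, 0, 0], [0, 0, 0]], [[0, 0, 0], [0, 0, 0]], [[0, 0, 0], [0, 0, 0]]], "fingers": -1}}

```text
clock: 8.7
tcp_pos: [527.0, -211.5, 83.1]
eef_rot: [-3.117, -0.391, -0.0]
ft_force: [-0.3, 0.0, 0.0]
opening: 0.999
gripper_force: 0.0
```

Call:
{"api": "carry_out", "payload": {"motion": [[[0, 0, -0.03], [0, 0, 0]], [[0, 0, -0.08], [0, 0, 0]], [[0, 0, -0.15], [0, 0, 0]], [[0, 0, -0.25], [0, 0, 0]], [[0, 0, -0.35], [0, 0, 0]], [[0, 0, -0.4], [0, 0, 0]], [[0, 0, -0.4], [0, 0, 0]], [[0, 0, -0.4], [0, 0, 0]]]}}

```text
clock: 9.5
tcp_pos: [527.0, -211.4, 203.0]
eef_rot: [3.117, 0.391, 0.0]
ft_force: [0.0, -0.4, -0.2]
opening: 1.0
gripper_force: 0.0
```

```bash
python3 - <<'E'
from h import *
go(400,100,200)
im=manip.get_image("scene");cv2.imwrite("pics/s5.png",im)
im2=manip.get_image("wrist")
a=cv2.resize(im[140:220,215:295],(400,400),interpolation=2)
b=cv2.resize(im2[120:280,240:400],(400,400),interpolation=2)
cv2.imwrite("pics/c6.png",np.hstack([a,b]))
E
```

```text
t 9.5 tcp [ 526.954 -211.409  202.988] yaw 0.2497764447217623 q [-0.529  0.298  0.005  1.277  0.     2.362] F [ 0.01  -0.397 -0.216] op 1.0004050279979866 0.0
shift [-0.153 -1.11   0.01 ]
```

View pics/c6.png

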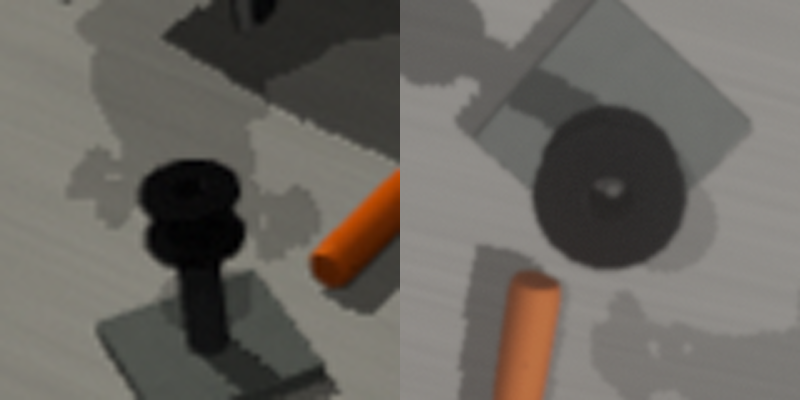

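The bobbin is seated upright: scene crop (190,190), and the wrist view shows the bore with the pin at its centre. Next I go over the handle pin, turning the tool so the fingers close tangentially.

Call:
{"api": "carry_out", "payload": {"motion": [[[0.463, -0.969, 0], [0, 0, -0.662]], [[0.463, -0.969, 0], [0, 0, -0.662]], [[0.463, -0.969, 0], [0, 0, -0.662]], [[0.463, -0.969, 0], [0, 0, -0.662]], [[0.463, -0.969, 0], [0, 0, -0.662]], [[0.463, -0.969, 0], [0, 0, -0.662]], [[0.463, -0.969, 0], [0, 0, -0.662]], [[0.463, -0.969, 0], [0, 0, -0.662]], [[0.463, -0.969, 0], [0, 0, -0.662]], [[0.463, -0.969, 0], [0, 0, -0.662]], [[0.463, -0.969, 0], [0, 0, -0.662]], [[0.463, -0.969, 0], [0, 0, -0.662]], [[0.463, -0.969, 0], [0, 0, -0.662]], [[0.463, -0.969, 0], [0, 0, -0.662]], [[0.463, -0.969, 0], [0, 0, -0.662]], [[0.463, -0.969, 0], [0, 0, -0.662]], [[0.463, -0.969, 0], [0, 0, -0.662]], [[0.463, -0.969, 0], [0, 0, -0.662]]], "fingers": -0.2}}

```text
clock: 11.4
tcp_pos: [589.7, 104.5, 202.9]
eef_rot: [-1.243, -2.885, 0.0]
ft_force: [0.5, 0.6, 1.0]
opening: 0.597
gripper_force: 0.0
```

```bash
python3 - <<'E'
from h import *
go(590,104.8,106)
im=manip.get_image("wrist");cv2.imwrite("pics/w7.png",im)
c=manip.camera_params("wrist");s=manip.sense();T=np.array(c["T_tool_cam"]);R=Rot.from_rotvec(s["eef_rot"]).as_matrix()
def wp(X):
    p=T[:3,:3].T@(R.T@(np.array(X)-s["tcp_pos"])-T[:3,3]);r=np.hypot(p[0],p[1]);th=np.arctan2(r,p[2])
    return np.array([c["cx"],c["cy"]])+c["fx"]*th*p[:2]/r
u,v=wp([590,104.8,143]);print(u,v)
# pin top disc is the brightest round spot near the prediction
x0,y0=int(u)-60,max(int(v)-60,0);g=cv2.GaussianBlur(cv2.cvtColor(im,6),(3,3),0)[y0:y0+120,x0:x0+120]
print(cv2.HoughCircles(cv2.resize(g,None,fx=3,fy=3,interpolation=2),3,1.5,60,param1=80,param2=25,minRadius=25,maxRadius=75))
for r in g[::6,::6]:print(*['%3d'%a for a in r])
E
```

```text
t 11.4 tcp [589.716 104.514 202.862] yaw 2.3277290392466803 q [ 0.035  0.351  0.083  1.303 -0.     0.849] F [0.498 0.593 0.987] op 0.5969896214813456 0.0
shift [-0.     0.001  0.323]
322.43436619917316 209.69609548422568
None
145 141 126 128 128 144 145 144  80  79  78  79 139 143 144 144 141 143 145 144
144 142 128 127 126 145 144 144  81  79  79  79 139 144 144 142 143 145 143 143
135 138 127 125 127 128 145 145  82  79  79  80 140 144 143 143 145 144 143 143
127 126 126 127 124 126 141 146  81  80  79  79 140 142 143 145 143 144 144 144
130 134 132 125 126 130 146 144  82  79  79  78 142 143 145 143 143 144 144 142
143 145 144 145 144 146 144 144  83  80  78  65 141 146 144 143 144 143 142 143
145 143 145 144 146 144 144 141  76  70  71  63 132 144 143 144 143 142 143 143
143 145 144 145 144 144 141 144  93  72  75  77 140 144 144 143 142 143 142 143
145 144 144 144 144 141 144 145 133  73  76 114 144 144 143 142 143 142 143 144
144 144 143 144 141 142 121 125  99 122 118 107 144 143 142 143 142 143 144 144
144 143 145 139 118 101 100  99 130 128 127 130 143 142 143 143 143 144 144 145
141 134 132  97  98 100  99 102 106 130 126 141 142 143 142 143 144 144 144 142
124 100  73  75  77  91 102 101 101 139 143 142 143 143 144 143 144 144 142 143
121 121 133 113  98  79 101 101 118 143 142 143 143 144 143 144 144 141 142 142
125 130  91  97 109  95 104 133 143 142 144 144 144 143 145 144 142 142 142 140
 71  51 139 136 100 105 144 143 143 143 144 145 143 145 144 142 143 142 140  66
 66  47 140 141 121 130 142 143 144 144 145 143 146 144 142 142 142 140 141  58
 52  45 134 143 139 142 142 144 144 145 143 146 144 143 142 142 140 141 141  54
 45  45 124 143 141 142 144 144 144 142 146 144 143 142 142 140 142 142 140  52
 44  44 115 141 142 144 144 144 142 146 144 143 143 142 140 141 141 143 138  51
```

The bar shows centred at u≈320 and the pin top at about (320,210), against a prediction of (322,210), so alignment is within 1 mm. Descending and gripping.

Call:
{"api": "carry_out", "payload": {"motion": [[[0, 0, 0.1], [0, 0, 0]], [[0, 0, 0.2], [0, 0, 0]], [[0, 0, 0.28], [0, 0, 0]], [[0, 0, 0.318], [0, 0, 0]], [[0, 0, 0.318], [0, 0, 0]], [[0, 0, 0.318], [0, 0, 0]]]}}

```text
clock: 12.05
tcp_pos: [590.3, 104.5, 108.6]
eef_rot: [1.241, 2.885, 0.001]
ft_force: [-0.3, -1.2, 0.3]
opening: 0.596
gripper_force: 0.0
```

Call:
{"api": "carry_out", "payload": {"motion": [[[0, 0, 0], [0, 0, 0]], [[0, 0, 0], [0, 0, 0]], [[0, 0, 0], [0, 0, 0]], [[0, 0, 0], [0, 0, 0]], [[0, 0, 0], [0, 0, 0]], [[0, 0, 0], [0, 0, 0]], [[0, 0, 0], [0, 0, 0]], [[0, 0, 0], [0, 0, 0]], [[0, 0, 0], [0, 0, 0]], [[0, 0, 0], [0, 0, 0]]], "fingers": 1, "grip_force": 50}}

```text
clock: 13.05
tcp_pos: [590.0, 104.3, 108.7]
eef_rot: [1.241, 2.885, 0.0]
ft_force: [-2.0, -2.6, 6.0]
opening: 0.143
gripper_force: 48.6
```

```bash
python3 - <<'E'
from h import *
s=manip.sense();go(590,105,107)
R=Rot.from_rotvec(s["eef_rot"]).as_matrix();p=s["tcp_pos"][:2]
for ang in(-.81,-.84):
  piv=p-110*np.array([np.cos(ang),np.sin(ang)]);print(ang,piv)
  for k in (.3,.6,.9,1.1,1.14):
    q=piv+110*np.array([np.cos(ang+k),np.sin(ang+k)])
    print(k,(R[:2,:2].T@(q-p))/300,-k/np.pi)
E
```

```text
t 13.05 tcp [590.013 104.322 108.688] yaw 2.329322096093379 q [ 0.035  0.399 -0.089  1.081 -0.     0.848] F [-1.995 -2.554  5.963] op 0.1429218373731191 48.610782623291016
shift [0.002 0.002 0.006]
-0.81 [514.168 183.993]
0.3 [0.017 0.108] -0.0954929658551372
0.6 [0.065 0.207] -0.1909859317102744
0.9 [0.139 0.287] -0.2864788975654116
1.1 [0.201 0.326] -0.35014087480216977
1.14 [0.214 0.333] -0.3628732702495214
-0.84 [516.592 186.233]
0.3 [0.013 0.109] -0.0954929658551372
0.6 [0.058 0.209] -0.1909859317102744
0.9 [0.131 0.291] -0.2864788975654116
1.1 [0.191 0.332] -0.35014087480216977
1.14 [0.204 0.339] -0.3628732702495214
```

Call:
{"api": "carry_out", "payload": {"motion": [[[0.002, 0.037, 0], [0, 0, -0.032]], [[0.007, 0.073, 0], [0, 0, -0.064]], [[0.016, 0.108, 0], [0, 0, -0.095]], [[0.029, 0.143, 0], [0, 0, -0.127]], [[0.044, 0.176, 0], [0, 0, -0.159]], [[0.063, 0.207, 0], [0, 0, -0.191]], [[0.085, 0.236, 0], [0, 0, -0.223]], [[0.11, 0.263, 0], [0, 0, -0.255]], [[0.137, 0.288, 0], [0, 0, -0.286]], [[0.137, 0.288, 0], [0, 0, -0.286]], [[0.137, 0.288, 0], [0, 0, -0.286]]]}}

```text
clock: 14.15
tcp_pos: [622.2, 193.6, 108.6]
eef_rot: [0.136, -3.136, 0.002]
ft_force: [-11.1, -4.9, 10.3]
opening: 0.145
gripper_force: 49.4
```

```bash
python3 - <<'E'
from h import *
go(590,105,107)
s=manip.sense();p=s["tcp_pos"][:2]
for pv in((514.2,184),(515.4,185.1),(512.5,184.4)):
    d=p-np.array(pv);print(np.hypot(*d),np.arctan2(d[1],d[0]))
E
```

```text
t 14.15 tcp [622.23  193.554 108.559] yaw -3.054729529326227 q [ 0.173  0.486  0.056  1.143 -0.001  0.086] F [-11.143  -4.874  10.271] op 0.14494799788444618 49.41093027591705
shift [ 0.133 -0.285  0.006]
108.45208769724775 0.08820924273520866
107.16442187135256 0.0789708827935877
110.11160495532062 0.08323058109825199
```

Spring force is as expected (4.9 N tangential). The 11 N radial means my radius is slightly too long, so I correct inward while going on to the stop.

Call:
{"api": "carry_out", "payload": {"motion": [[[0.006, 0.02, 0], [0, 0, -0.018]], [[0.008, 0.035, 0], [0, 0, -0.03]], [[0.009, 0.05, 0], [0, 0, -0.044]], [[0.011, 0.06, 0], [0, 0, -0.053]], [[0.012, 0.068, 0], [0, 0, -0.06]], [[0.012, 0.068, 0], [0, 0, -0.06]], [[0.012, 0.068, 0], [0, 0, -0.06]]]}}

```text
clock: 14.85
tcp_pos: [618.5, 213.1, 108.7]
eef_rot: [-0.429, 3.112, -0.002]
ft_force: [-3.3, -5.0, 5.7]
opening: 0.147
gripper_force: 49.1
```

Call:
{"api": "carry_out", "payload": {"motion": [[[0.0, 0.005, 0], [0, 0, -0.004]], [[0.001, 0.01, 0], [0, 0, -0.009]], [[0.001, 0.01, 0], [0, 0, -0.009]], [[0.001, 0.01, 0], [0, 0, -0.009]]]}}

```text
clock: 15.25
tcp_pos: [618.0, 214.8, 108.7]
eef_rot: [-0.471, 3.105, -0.005]
ft_force: [-1.6, -9.8, 6.1]
opening: 0.15
gripper_force: 49.1
```

Call:
{"api": "carry_out", "payload": {"motion": [[[0.0, 0.005, 0], [0, 0, -0.004]], [[0.001, 0.01, 0], [0, 0, -0.009]], [[0.001, 0.01, 0], [0, 0, -0.009]], [[0.001, 0.01, 0], [0, 0, -0.009]]]}}

```text
clock: 15.65
tcp_pos: [617.6, 215.2, 108.7]
eef_rot: [-0.513, 3.099, -0.011]
ft_force: [0.9, -20.7, 5.7]
opening: 0.149
gripper_force: 49.6
```

At the stop: force rose from 10 to 21 N with only 0.4 mm of movement, and the swept angle is about 1.09 rad. I'll hold briefly, check the bobbin and bystanders by image comparison, and hand in.

Call:
{"api": "carry_out", "payload": {"motion": [[[0, 0, 0], [0, 0, 0]], [[0, 0, 0], [0, 0, 0]], [[0, 0, 0], [0, 0, 0]], [[0, 0, 0], [0, 0, 0]], [[0, 0, 0], [0, 0, 0]]]}}

```text
clock: 16.15
tcp_pos: [617.5, 215.2, 108.7]
eef_rot: [-0.513, 3.099, -0.011]
ft_force: [0.9, -20.4, 6.1]
opening: 0.155
gripper_force: 49.6
```

```bash
python3 - <<'E'
from h import *
im=manip.get_image("scene").astype(int);o=cv2.imread("pics/scene0.png").astype(int);b=cv2.imread("pics/s5.png").astype(int)
def d(a,c,x,y,w,h):return abs(a-c)[y:y+h,x:x+w].mean()
print("bobbin",d(im,b,238,165,30,35),"driver",d(im,o,275,165,40,30),"weight",d(im,o,300,248,24,24),"tape",d(im,o,412,208,34,24))
s=manip.sense();print(s["clock"],s["ft_force"],s["gripper_force"],s["tcp_pos"])
E
```

```text
bobbin 8.297460317460317 driver 0.7022222222222222 weight 0.6707175925925926 tape 35.68790849673203
16.2 [  0.8   -20.827   5.585] 49.59187567234039 [617.565 215.215 108.664]
```

```bash
python3 - <<'E'
from h import *
for im in(cv2.imread("pics/s5.png"),manip.get_image("scene")):
    m=np.zeros(im.shape[:2],np.uint8);m[165:190,238:268]=(im.max(2)<40)[165:190,238:268]
    c=max(cv2.findContours(m,0,2)[0],key=cv2.contourArea);print(cv2.boundingRect(c),cv2.contourArea(c))
E
```

```text
(243, 172, 21, 18) 282.5
(243, 172, 21, 18) 275.5
```

The bobbin hasn't moved; the image difference was only shadow. Handing in.

```bash
python3 -c "
from workcell import manip
print(manip.hand_in())"
```

```text
the job is handed in; nothing more can be done
None
```

Handed in, no verdict returned: the black bobbin is seated and let go, the gripper holds the tension arm at its far stop with about 20 N, and the weight and screwdriver look unmoved; the final tape-roll comparison was inconclusive, though the gripper never went near it.

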